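# Feel along the lip of a countertop sample

## Task

Check the raised white lip of the countertop corner sample by touch: with the gripper closed, run the fingertips along the top of the lip from the free end of its long arm, round the corner, to the free end of its short arm, pressing gently, just enough that the sample dips a little on its spring feet all the way but never down to its stops. Then lift the fingers clear so that the sample comes back up; nothing is to be gripped or lifted, and the things standing around are left where they are.

Things in the scene. Friction and masses are not known exactly. Their poses are not given: they have to be found in the camera images.
- sample: Countertop corner sample: particleboard plate 160 (x) by 240 (y) by 12 mm, with a raised white lip, 22 mm wide, rising 20 mm above it, along two edges: long arm on the whole edge at -x, short arm on the whole edge at +y, meeting in a square corner. Lip top flat, 62 mm above the bench at rest. May lie turned any way round. Origin: centre of the plate's underside, 30 mm above the bench; z up.
- stand: Fixed stand with four spring feet under the sample, hardly seen; origin on the bench under the sample's origin. On it the sample can only move straight down and up: about 0.5 N starts it, then it sinks 2 mm per newton, wherever it is pressed, until it meets its stops at 16 mm; let go, it rises again.
- lip_1 (a point): Point of the lip (not marked to the eye) at the free end of the long arm (15 mm from its end face). It lies on the lip's top face, on its centre line, -69 mm in x and -105 mm in y from the sample's origin; axes as the sample's.
- lip_2 (a point): Point of the lip (not marked to the eye) on the long arm, 71 mm further on. It lies on the lip's top face, on its centre line, -69 mm in x and -34 mm in y from the sample's origin; axes as the sample's.
- lip_3 (a point): Point of the lip (not marked to the eye) on the long arm, 71 mm further on. It lies on the lip's top face, on its centre line, -69 mm in x and 37 mm in y from the sample's origin; axes as the sample's.
- lip_4 (a point): Point of the lip (not marked to the eye) on the corner where the two arms meet. It lies on the lip's top face, on its centre line, -69 mm in x and 109 mm in y from the sample's origin; axes as the sample's.
- lip_5 (a point): Point of the lip (not marked to the eye) half-way along the short arm. It lies on the lip's top face, on its centre line, 1 mm in x and 109 mm in y from the sample's origin; axes as the sample's.
- lip_6 (a point): Point of the lip (not marked to the eye) at the free end of the short arm (15 mm from its end face). It lies on the lip's top face, on its centre line, 65 mm in x and 109 mm in y from the sample's origin; axes as the sample's.
- sander: Loose sanding block, cork with a wooden grip, 60 x 100 x 38 mm high; origin under its centre. Stands beside the sample; leave alone.
- cartridge: Loose red sealant cartridge with a white nozzle, lying, 48 mm thick, 245 mm long along its y; origin underneath, half-way along the 200 mm barrel. Leave alone.
- tin: Loose tin, 48 mm in diameter, 75 mm high, upright; origin under its centre. Leave alone.
- screw_bin: Loose yellow open bin holding screws, 110 x 80 x 50 mm high; origin under its centre. Leave alone.

How it is judged:
By the outcome, as a careful person would: the job done as asked, in the order asked, and still so for the second after the job is handed in, with the robot touching nothing.
It also fails if it takes over 54 s, if anything falls off the work surface, if the arm or the gripper's body presses on something with over 40 N, if the wrist force passes 120 N, or if a joint passes its speed limit or range.

## Robot

A 6-joint arm with a two-finger parallel gripper is mounted at the origin on the work surface. World frame = base frame: x ahead of the robot, y to its left, z up, the work surface at z = 0. Lengths are in mm, angles in rad, forces in N, time in s.
With the tool pointing down it reaches from about 275 to 750 mm from the base axis. Payload 10.2 kg.
Tool frame: the origin (TCP) lies between the finger pads; the fingertips stand 17 mm ahead of it and the grasp point (between the pads) lies 2 mm behind it (tips_ahead is the distance from the TCP to the fingertips, in mm); z points along the fingers, y is the line along which they close (so a half turn about z gives the same grasp; the last joint's range is limited). The gripper opens to 85 mm and grips with 20 to 120 N. Pads are 22 mm wide; open, the fingers measure 114 mm over their backs; the gripper's body (76 mm by 85 mm) begins 54 mm behind the grasp point. The pads swing forward as they close: fully open they stand 13 mm farther back than shut.
Start: joints at [1.07, 0.313, 1.498, -0, 1.331, -0.223], TCP at [143.989, 504.875, 248.294] pointing down, gripper open.
Joint ranges: [-2.94, 2.94], [-0.97, 2.17], [0.19, 2.56], [-1.23, 4.37], [0.02, 3.11], [-2.88, 2.88]. Speed limits (rad/s): [2.39, 2.39, 3.01, 3.14, 3.14, 3.14].

## Interface

Orientations are given as a unit quaternion [w, x, y, z].
In Python, from rig import sense, capture, finish_job, boxes_of, tips_ahead gives the robot as it stands.
- The arm moves only by the tool drive_tool, never from a script. Its argument "commands" is text: rows parted by semicolons, each of 7 numbers parted by spaces: the shift along the world's x, y, z in units of 0.1 m (1.0 is 0.1 m), then the turn, a rotation vector about the world's x, y, z in units of pi/4 rad (1.0 is pi/4 rad), then the opening in per cent of the stroke, from 0 (shut) to 100 (fully open). A call has 1 to 20 rows; each row shifts and turns the commanded pose from where the row before left it; what a row does not reach is not made up. A row lasts 1/12 s, in which the tool goes at most 41.7 mm and 7.16 degrees, less where a joint would pass 70% of its speed; a pose out of reach is approached as far as the arm can. A call with a number of a shift or a turn outside -1 to 1 is refused whole. A call with a gripper value outside its range is refused whole. The fingers move at their own pace and stop on an object; "force" is the grip in N (left out, the last holds). Time passes only in rows, so rows that do not move let the fingers close. It gives the time, the measured TCP pose, the force, the opening and the grip force at its end, in the units of the state.
- sense(): the state, without advancing time (a new reading comes with each control period).
- capture(name): name is "side" or "top" or "wrist"; returns a dict with "pixels" (420x560x3 uint8, blue, green, red), "fov_y" (degrees; the focal length in pixels is half the picture's height over the tangent of half this angle, whatever the lens; pixels are square), "cx", "cy" (the principal point, pixels), "position" and "attitude" of the camera in the world; the wrist camera has in their place "tool_from_camera" (4x4, takes a point from camera to tool coordinates, whose origin is the TCP and whose axes are the flange's). Camera axes: x right, y down, z forward; pixel columns grow to the right and rows downward; lengths in mm; the calibration is good to about 2 mm. A picture is of the moment at which its call begins: read the wrist's pose just before it. There is no depth.
- finish_job(): hands the job in; it is judged then, once.
Trained networks look in a picture, given as the dict that the camera call returned (one of the last four; its "shot" number tells which), for a name from the list of things; names that differ only in an ending like _2 or _b are one class to them, and where a whole thing is asked for, a point or a joint stands for the part that bears it (a point fixed in the world has none). Each returns a list of dicts, best first, with "confidence" (0 to 1); they miss things now and then, are a little off and sometimes report something else, mostly with a low value. They report only what shows in the picture. A call takes as long as a camera call.
- boxes_of(picture, name): "position" ([column, row] in pixels, amid what is visible of it).
The state is a dict: "time_s": time; "joints": joint angles; "dq": joint speeds; "tau": joint torques, N m; "eef_pos": TCP position; "ee_rot": TCP orientation; "force": force on the tool from outside, world axes, zero at the start; "wrist_torque": the same for the moment, N m; "grip_width": opening from 0.0 (shut) to 1.0 (fully open); "grip_force": force on a finger pad.
Only numpy, scipy, OpenCV 4.12 (cv2) and the standard library are available. Lean on these libraries where they do the work, as an engineer would, in place of code of your own. Each camera call takes 0.05 s, during which the arm holds its last target. There are 200 camera calls.

## Working session

There is one attempt and no reset: what is moved stays moved. The work goes in short steps, Python scripts to look and compute and a tool call to move; the robot and the scene stay as the last step left them, time stands still between calls to the robot, and variables do not carry over. Pictures are saved under pics/ and viewed, at most 10 in all, crops included, and the job is handed in when it is done.

Besides the shell and the picture viewer there is one more tool, called after "Emit:" as a command line: name --argument value ..., lists and objects as JSON in quotes. drive_tool: Moves the arm, as the interface text tells. Shifts and turns lie within -1 to 1; 1 stands for 0.1 m of shift or pi/4 rad of turn. Its arguments: {"type":"object","properties":{"commands":{"type":"string"},"force":{"type":"number"}},"required":["commands"]}

```bash
mkdir -p pics; python3 - <<'E'
from rig import *
import cv2
s=sense();print(s)
for n in("top","side"):
    p=capture(n);cv2.imwrite(f"pics/{n}0.png",p["pixels"])
    print(n,{k:v for k,v in p.items() if k!="pixels"})
    for o in("sample","lip_1","sander","cartridge","tin","screw_bin"):print(o,boxes_of(p,o)[:2])
E
```

```text
{'time_s': 0.0, 'joints': array([ 1.06958676e+00,  3.13435359e-01,  1.49845041e+00, -3.51922430e-05,
        1.33100292e+00, -2.23402677e-01]), 'dq': array([-0.00075346,  0.00079131, -0.00016967,  0.00122112, -0.0005511 ,
        0.00030114]), 'tau': array([-1.90429331e-03, -4.12270474e+01, -2.59742206e+01, -3.25765041e-04,
        4.08371605e-03, -1.87551287e-06]), 'eef_pos': array([143.88093471, 504.64609276, 247.73754071]), 'ee_rot': array([-2.13697098e-04,  1.38453023e-01,  9.90368790e-01, -6.12005932e-04]), 'force': array([-0.68239275, -0.5338927 ,  0.20330868]), 'wrist_torque': array([-0.01485136, -0.02523277, -0.0441987 ]), 'grip_force': 0.0, 'grip_width': 1.0017921275497708}
top {'fov_y': 55.36503078984091, 'cx': 281.39028382839774, 'cy': 215.4692518388307, 'position': array([493.13574888,  29.51879505, 737.42885778]), 'attitude': array([-0.03730974,  0.70662267, -0.70534259,  0.04224004]), 'shot': 1}
sample []
lip_1 [{'position': [302.6, 224.0], 'confidence': 0.91}]
sander [{'position': [365.2, 296.1], 'confidence': 0.63}]
cartridge [{'position': [258.1, 145.4], 'confidence': 0.79}]
tin [{'position': [188.5, 261.5], 'confidence': 0.93}]
screw_bin [{'position': [390.3, 151.6], 'confidence': 0.89}]
side {'fov_y': 42.95015693666683, 'cx': 277.42259413108303, 'cy': 213.14776143367783, 'position': array([  -2.45686778, -703.96110899,  632.54705974]), 'attitude': array([-0.46436629,  0.82229455, -0.28895498,  0.15716436]), 'shot': 2}
sample [{'position': [286.2, 237.6], 'confidence': 0.73}]
lip_1 [{'position': [284.3, 235.7], 'confidence': 0.84}]
sander [{'position': [270.4, 300.9], 'confidence': 0.93}]
cartridge [{'position': [309.6, 202.1], 'confidence': 0.57}, {'position': [285.9, 234.4], 'confidence': 0.51}]
tin [{'position': [206.1, 207.5], 'confidence': 0.55}, {'position': [284.4, 234.3], 'confidence': 0.35}]
screw_bin [{'position': [394.2, 249.8], 'confidence': 0.64}]
```

View pics/top0.png

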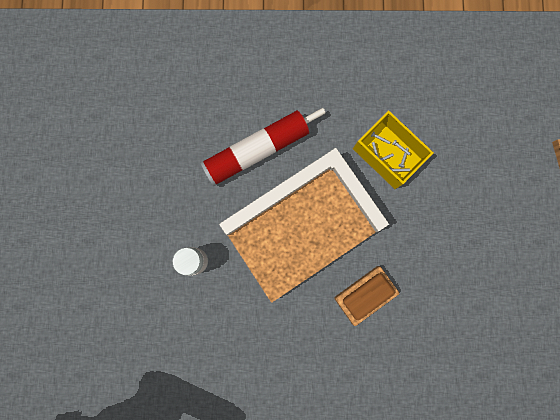

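View pics/side0.png

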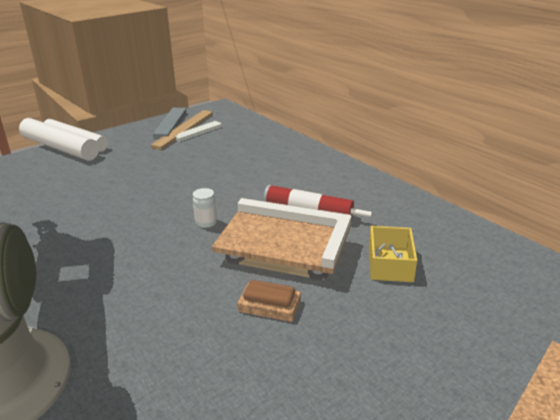

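The top view shows the white lip running from the long arm's free end near (222,230), round the corner near (337,152), to the short arm's free end near (386,228). The cartridge lies beside the long arm, the bin beside the corner and short arm, the tin near the long arm's free end, and the sander on the open side. I'll fit the L outline to the picture.

```bash
cat > h.py <<'E'
import numpy as np,cv2
from scipy.spatial.transform import Rotation as R
from scipy.optimize import minimize
def rot(q): return R.from_quat([q[1],q[2],q[3],q[0]]).as_matrix()
def cam(p,s=None):
    if "position" in p: return rot(p["attitude"]),np.array(p["position"])
    T=np.array(p["tool_from_camera"]);A=rot(s["ee_rot"]);return A@T[:3,:3],A@T[:3,3]+s["eef_pos"]
def f(p): return p["pixels"].shape[0]/2/np.tan(np.radians(p["fov_y"])/2)
def proj(p,c,X):
    q=(np.atleast_2d(X)-c[1])@c[0];return q[:,:2]/q[:,2:]*f(p)+[p["cx"],p["cy"]]
def unproj(p,c,u,z):
    d=c[0]@np.array([(u[0]-p["cx"])/f(p),(u[1]-p["cy"])/f(p),1]);return c[1]+d*(z-c[1][2])/d[2]
L=np.array([[-80,-120],[-80,120],[80,120],[80,98],[-58,98],[-58,-120]],float)
PTS=np.array([[-69,-105],[-69,-34],[-69,37],[-69,109],[1,109],[65,109]],float)
def world(v,P,z=62):
    c,s=np.cos(v[2]),np.sin(v[2]);return np.c_[P@np.array([[c,s],[-s,c]])+v[:2],np.full(len(P),z)]
def fit(p,c,v0,mask):
    k=4
    def cost(v):
        m=np.zeros_like(mask);cv2.fillPoly(m,[np.round(proj(p,c,world(v,L))*16).astype(np.int32)],1,cv2.LINE_8,4)
        return -(m&mask).sum()/max(1,(m|mask).sum())
    best=minimize(cost,v0,method="Nelder-Mead",options=dict(initial_simplex=np.array([v0,v0+[15,0,0],v0+[0,15,0],v0+[0,0,.1]])))
    return minimize(cost,best.x,method="Nelder-Mead",options=dict(initial_simplex=np.array([best.x,best.x+[4,0,0],best.x+[0,4,0],best.x+[0,0,.03]])))
def whitemask(p,near):
    hsv=cv2.cvtColor(p["pixels"],cv2.COLOR_BGR2HSV);m=((hsv[...,1]<40)&(hsv[...,2]>185)).astype(np.uint8)
    n,lab=cv2.connectedComponents(m);near=np.round(near).astype(int)
    return (lab==lab[near[1],near[0]]).astype(np.uint8)
E
python3 - <<'E'
from rig import *
from h import *
p=capture("top");c=cam(p)
a,b,d=[unproj(p,c,u,62)[:2] for u in((222,228),(338,150),(388,226))]
print(a,b,d)
y=(b-a)/np.linalg.norm(b-a);th=np.arctan2(-y[0],y[1]);x=np.array([y[1],-y[0]])
v0=np.r_[b+80*x-120*y,th]
m=whitemask(p,(290,182));print(m.sum())
r=fit(p,c,v0,m);print(v0,r.x,r.fun);print(world(r.x,PTS).round(1))
for o in("tin","sander","screw_bin","cartridge"):
    l=boxes_of(p,o)
    if l:print(o,unproj(p,c,l[0]["position"],40))
E
```

```text
[547.9514097  125.22036175] [683.81571979 -73.02736303] [ 551.91340931 -156.01696986]
2813
[549.98820709 -19.26681203  -2.54078309] [ 556.80798018 -118.78801688   -2.01411508] 3227212049284386.0
[[ 491.6  -11.4   62. ]
 [ 555.7  -41.9   62. ]
 [ 619.8  -72.3   62. ]
 [ 684.9 -103.2   62. ]
 [ 654.8 -166.4   62. ]
 [ 627.4 -224.3   62. ]]
tin [488.13863558 183.13122131  40.        ]
sander [ 438.22329862 -123.98165433   40.        ]
screw_bin [ 692.9250943  -172.67022342   40.        ]
cartridge [694.67510067  65.25204193  40.        ]h.py:21: RuntimeWarning: overflow encountered in scalar negative
  return -(m&mask).sum()/max(1,(m|mask).sum())
```

```bash
sed -i 's/return -(m&mask).sum()/return -float((m\&mask).sum())/' h.py
python3 - <<'E'
from rig import *
from h import *
p=capture("top");c=cam(p)
v0=np.array([550,-19.3,-2.541])
m=whitemask(p,(290,182))
r=fit(p,c,v0,m);print(r.x,r.fun);print(world(r.x,PTS).round(1).tolist())
im=p["pixels"].copy()
big=cv2.resize(im[120:320,160:440],None,fx=2.8,fy=2.8)
q=(proj(p,c,world(r.x,L))-[160,120])*2.8;cv2.polylines(big,[q.astype(np.int32)],True,(255,0,0),1)
for z in (proj(p,c,world(r.x,PTS))-[160,120])*2.8: cv2.circle(big,tuple(int(t) for t in z),3,(0,0,255),-1)
cv2.imwrite("pics/fit1.png",big)
s=sense();A=rot(s["ee_rot"]);print(A.round(3),s["time_s"])
E
```

```text
[555.74929269 -12.47784969  -2.55090141] -0.9556162512803005
[[554.6, 113.2, 62.0], [594.1, 54.2, 62.0], [633.7, -4.8, 62.0], [673.8, -64.6, 62.0], [615.6, -103.6, 62.0], [562.5, -139.2, 62.0]]
[[-0.962  0.274  0.   ]
 [ 0.274  0.962 -0.   ]
 [-0.     0.    -1.   ]] 1.0
```

View pics/fit1.png

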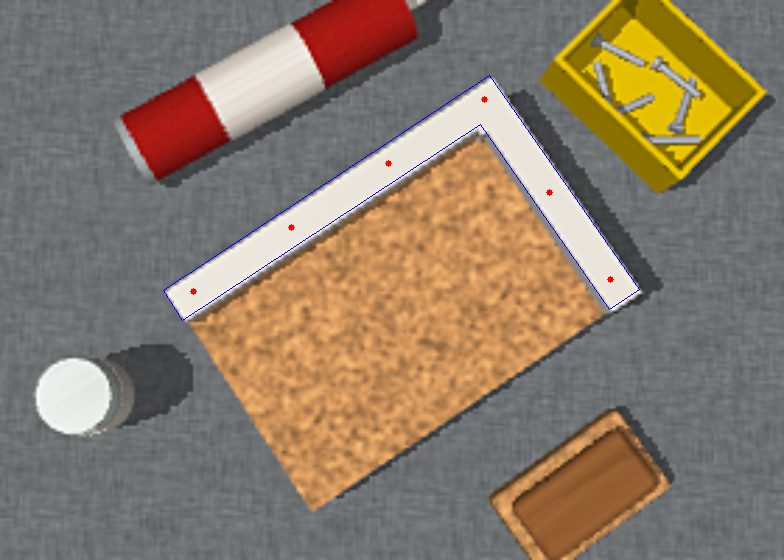

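The fitted outline follows the lip's top face, and the six points lie on its centre line, with red dots at (193,291) for lip_1, (484,99) for lip_4 and (610,279) for lip_6 in the crop. Next I go above lip_1 with the gripper closing.

Emit:
drive_tool --commands "0.228 -0.218 -0.055 0 0 0 0;0.228 -0.218 -0.055 0 0 0 0;0.228 -0.218 -0.055 0 0 0 0;0.228 -0.218 -0.055 0 0 0 0;0.228 -0.218 -0.055 0 0 0 0;0.228 -0.218 -0.055 0 0 0 0;0.228 -0.218 -0.055 0 0 0 0;0.228 -0.218 -0.055 0 0 0 0;0.228 -0.218 -0.055 0 0 0 0;0.228 -0.218 -0.055 0 0 0 0;0.228 -0.218 -0.055 0 0 0 0;0.228 -0.218 -0.055 0 0 0 0;0.228 -0.218 -0.055 0 0 0 0;0.228 -0.218 -0.055 0 0 0 0;0.228 -0.218 -0.055 0 0 0 0;0.228 -0.218 -0.055 0 0 0 0;0.228 -0.218 -0.055 0 0 0 0;0.228 -0.218 -0.055 0 0 0 0;0 0 0 0 0 0 0;0 0 0 0 0 0 0" --force 20

```text
time_s: 2.67
eef_pos: [554.8, 111.5, 148.6]
ee_rot: [-0.001, 0.139, 0.99, -0.0]
force: [-0.9, 0.7, -0.4]
grip_width: -0.001
grip_force: 0.0
```

```bash
python3 - <<'E'
from rig import *
from h import *
print(tips_ahead() if callable(tips_ahead) else tips_ahead)
s=sense();p=capture("wrist");c=cam(p,s);print(s["eef_pos"],s["force"],c[1])
v=np.array([555.75,-12.48,-2.551])
im=p["pixels"].copy()
cv2.polylines(im,[proj(p,c,world(v,L)).astype(np.int32)],True,(255,0,0),1)
for z in proj(p,c,world(v,PTS)): cv2.circle(im,tuple(int(t) for t in z),3,(0,0,255),-1)
cv2.imwrite("pics/w1.png",im)
E
```

```text
17.0
[554.76135083 111.49815633 148.64714269] [-0.90414337  0.72449971 -0.41104176] [481.53903256 132.90526736 274.60867494]
```

View pics/w1.png

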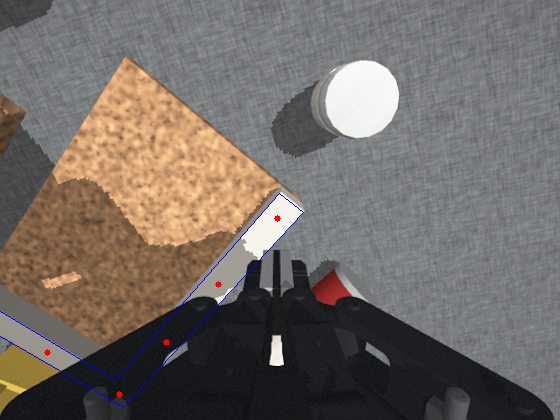

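The wrist view agrees with the fit: lip_1 lies at (277,218), inside the lip's white free end. I descend to just above it.

Emit:
drive_tool --commands "-0.012 0.025 -0.1 0 0 0 0;-0.012 0.025 -0.12 0 0 0 0;0 0 -0.12 0 0 0 0;0 0 -0.12 0 0 0 0;0 0 -0.1 0 0 0 0;0 0 -0.08 0 0 0 0;0 0 0 0 0 0 0;0 0 0 0 0 0 0;0 0 0 0 0 0 0"

```text
time_s: 3.47
eef_pos: [552.3, 117.6, 85.9]
ee_rot: [0.001, 0.138, 0.99, 0.0]
force: [0.5, 0.7, 0.2]
grip_width: 0.001
grip_force: 0.0
```

Emit:
drive_tool --commands "0 0 -0.02 0 0 0 0;0 0 -0.02 0 0 0 0;0 0 -0.02 0 0 0 0;0 0 -0.02 0 0 0 0;0 0 -0.02 0 0 0 0;0 0 -0.02 0 0 0 0;0 0 0 0 0 0 0;0 0 0 0 0 0 0;0 0 0 0 0 0 0"

```text
time_s: 4.22
eef_pos: [552.1, 117.5, 73.5]
ee_rot: [0.0, 0.138, 0.99, 0.0]
force: [-0.9, -0.4, 2.9]
grip_width: -0.001
grip_force: 1.7
```

Contact force is 2.9 N, about 5 mm of dip. I run along the long arm.

Emit:
drive_tool --commands "0.03 -0.045 0 0 0 0 0;0.03 -0.045 0 0 0 0 0;0.03 -0.045 0 0 0 0 0;0.03 -0.045 0 0 0 0 0;0.03 -0.045 0 0 0 0 0;0.03 -0.045 0 0 0 0 0;0.03 -0.045 0 0 0 0 0;0.03 -0.045 0 0 0 0 0;0.03 -0.045 0 0 0 0 0;0.03 -0.045 0 0 0 0 0;0.03 -0.045 0 0 0 0 0;0.03 -0.045 0 0 0 0 0;0.03 -0.045 0 0 0 0 0;0.03 -0.045 0 0 0 0 0;0 0 0 0 0 0 0;0 0 0 0 0 0 0"

```text
time_s: 5.55
eef_pos: [594.5, 53.7, 73.4]
ee_rot: [0.001, 0.139, 0.99, -0.0]
force: [0.9, -1.9, 3.9]
grip_width: -0.004
grip_force: 1.7
```

Emit:
drive_tool --commands "0.03 -0.045 0 0 0 0 0;0.03 -0.045 0 0 0 0 0;0.03 -0.045 0 0 0 0 0;0.03 -0.045 0 0 0 0 0;0.03 -0.045 0 0 0 0 0;0.03 -0.045 0 0 0 0 0;0.03 -0.045 0 0 0 0 0;0.03 -0.045 0 0 0 0 0;0.03 -0.045 0 0 0 0 0;0.03 -0.045 0 0 0 0 0;0.03 -0.045 0 0 0 0 0;0.03 -0.045 0 0 0 0 0;0.03 -0.045 0 0 0 0 0;0 0 0 0 0 0 0;0 0 0 0 0 0 0"

```text
time_s: 6.8
eef_pos: [633.5, -4.8, 73.5]
ee_rot: [0.001, 0.139, 0.99, -0.0]
force: [0.9, -1.2, 3.1]
grip_width: 0.004
grip_force: 1.7
```

```bash
python3 - <<'E'
from rig import *
from h import *
p=capture("top");cv2.imwrite("pics/mid.png",cv2.resize(p["pixels"][100:320,160:440],None,fx=2.5,fy=2.5));print(sense()["force"],sense()["eef_pos"])
E
```

```text
[ 1.10304095 -1.73806722  3.38824073] [633.37828291  -4.63209623  73.50183078]
```

View pics/mid.png

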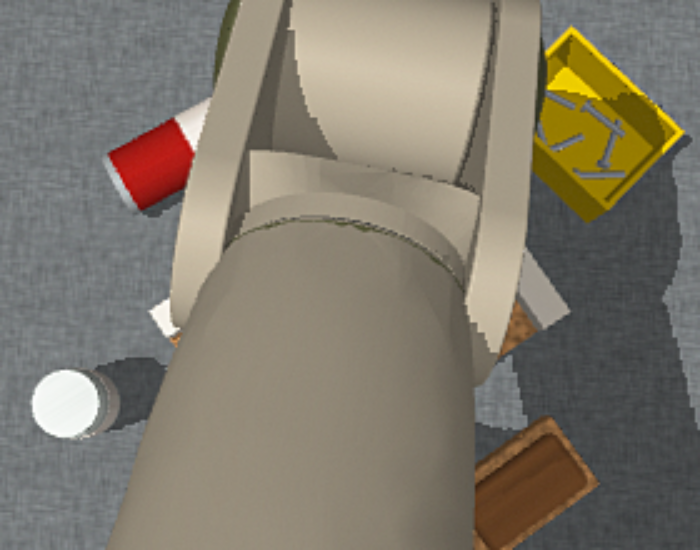

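The arm hides the lip in this view, but the cartridge, tin, bin and sander all still stand in place. On to the corner.

Emit:
drive_tool --commands "0.031 -0.046 0 0 0 0 0;0.031 -0.046 0 0 0 0 0;0.031 -0.046 0 0 0 0 0;0.031 -0.046 0 0 0 0 0;0.031 -0.046 0 0 0 0 0;0.031 -0.046 0 0 0 0 0;0.031 -0.046 0 0 0 0 0;0.031 -0.046 0 0 0 0 0;0.031 -0.046 0 0 0 0 0;0.031 -0.046 0 0 0 0 0;0.031 -0.046 0 0 0 0 0;0.031 -0.046 0 0 0 0 0;0.031 -0.046 0 0 0 0 0;0 0 0 0 0 0 0;0 0 0 0 0 0 0"

```text
time_s: 8.1
eef_pos: [673.7, -64.7, 73.5]
ee_rot: [0.001, 0.139, 0.99, -0.001]
force: [0.4, -1.9, 3.8]
grip_width: 0.003
grip_force: 1.7
```

Emit:
drive_tool --commands "-0.045 -0.03 0 0 0 0 0;-0.045 -0.03 0 0 0 0 0;-0.045 -0.03 0 0 0 0 0;-0.045 -0.03 0 0 0 0 0;-0.045 -0.03 0 0 0 0 0;-0.045 -0.03 0 0 0 0 0;-0.045 -0.03 0 0 0 0 0;-0.045 -0.03 0 0 0 0 0;-0.045 -0.03 0 0 0 0 0;-0.045 -0.03 0 0 0 0 0;-0.045 -0.03 0 0 0 0 0;-0.045 -0.03 0 0 0 0 0;-0.045 -0.03 0 0 0 0 0;0 0 0 0 0 0 0;0 0 0 0 0 0 0"

```text
time_s: 9.35
eef_pos: [614.1, -103.3, 73.2]
ee_rot: [-0.001, 0.139, 0.99, -0.0]
force: [-1.3, -2.3, 4.3]
grip_width: 0.001
grip_force: 1.7
```

Emit:
drive_tool --commands "-0.045 -0.032 0 0 0 0 0;-0.045 -0.032 0 0 0 0 0;-0.045 -0.032 0 0 0 0 0;-0.045 -0.032 0 0 0 0 0;-0.045 -0.031 0 0 0 0 0;-0.045 -0.031 0 0 0 0 0;-0.045 -0.031 0 0 0 0 0;-0.045 -0.031 0 0 0 0 0;-0.045 -0.031 0 0 0 0 0;-0.045 -0.031 0 0 0 0 0;-0.045 -0.031 0 0 0 0 0;-0.045 -0.031 0 0 0 0 0;0 0 0 0 0 0 0;0 0 0 0 0 0 0"

```text
time_s: 10.52
eef_pos: [560.1, -140.9, 73.2]
ee_rot: [-0.001, 0.139, 0.99, -0.0]
force: [-1.6, -1.0, 3.9]
grip_width: -0.002
grip_force: 1.7
```

The free end is reached while still pressing (3.9 N). I lift straight up.

Emit:
drive_tool --commands "0 0 0.03 0 0 0 0;0 0 0.05 0 0 0 0;0 0 0.1 0 0 0 0;0 0 0.15 0 0 0 0;0 0 0.2 0 0 0 0;0 0 0.2 0 0 0 0;0 0 0.2 0 0 0 0;0 0 0.1 0 0 0 0;0 0 0 0 0 0 0;0 0 0 0 0 0 0;0 0 0 0 0 0 0;0 0 0 0 0 0 0"

```text
time_s: 11.52
eef_pos: [560.3, -140.2, 175.0]
ee_rot: [-0.001, 0.138, 0.99, 0.0]
force: [0.9, -0.2, -0.3]
grip_width: 0.002
grip_force: 0.0
```

```bash
python3 - <<'E'
from rig import *
from h import *
p=capture("side");cv2.imwrite("pics/end.png",p["pixels"]);s=sense();print(s["force"],s["eef_pos"],s["time_s"])
E
```

```text
[ 0.17410504  0.14060665 -0.65105184] [ 560.41345443 -140.25385632  175.15491524] 11.5667
```

View pics/end.png

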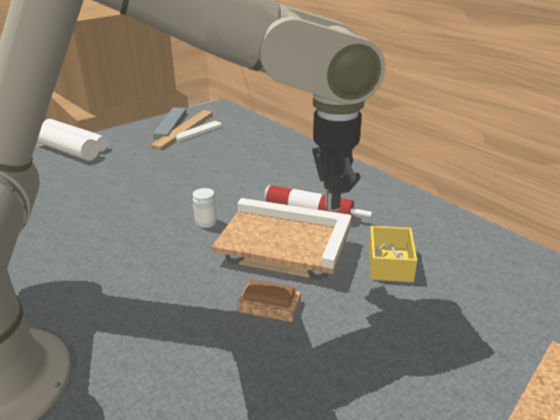

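The fingers are clear. The sample is back at its starting position in the picture (corner at (352,213), front edge near (320,270)), and the other things stand where they were.

```bash
python3 -c "
from rig import *
print(finish_job())"
```

```text
the job is handed in; nothing more can be done
None
```

I ran the closed fingertips along the whole lip, from the long arm's free end round the corner to the short arm's free end, reading about 3–4 N (roughly 5–6 mm of dip, well short of the 16 mm stops) wherever I checked, then lifted clear; the sample came back up, the other things look unmoved, and I handed the job in at about 11.6 s.

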